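# Register a blank under the raised screen and zero the run counter

## Robot

A 6-joint arm with a two-finger parallel gripper is mounted at the origin on the work surface; the furniture and walls round the work are solid. World frame = base frame: x ahead of the robot, y to its left, z up, the work surface at z = 0. Lengths are in mm, angles in rad, forces in N, time in s.
With the tool pointing down it reaches from about 300 to 775 mm from the base axis. Payload 14.6 kg.
Tool frame: the origin (TCP) lies between the finger pads; the fingertips stand 19 mm ahead of it and the grasp point (between the pads) is the TCP (manip.tcp_to_tips is the distance from the TCP to the fingertips, in mm); x points along the fingers, z is the direction in which the jaws open and shut, and the axes are right-handed (so a half turn about x gives the same grasp; the last joint's range is limited). The gripper opens to 94 mm and grips with 3 to 60 N. Pads are 16 mm wide; open, the fingers measure 119 mm over their backs; the gripper's body (75 mm by 177 mm) begins 78 mm behind the grasp point.
Start: joints at [-1.248, 0.3, 1.521, -0, 1.321, -0.067], TCP at [208.994, -508.735, 224.446] pointing down, gripper open.
Joint ranges: [-3.03, 3.03], [-0.79, 2.21], [0.23, 2.52], [-1.04, 4.18], [0, 3.07], [-2.55, 2.55]. Speed limits (rad/s): [2.22, 2.22, 2.57, 3.14, 3.14, 3.14].

## Interface

Orientations are given as [roll, pitch, yaw] about the fixed x, y, z axes, in that order (R = Rz(yaw) Ry(pitch) Rx(roll)).
In Python, from cell import manip gives the robot as it stands.
- The arm moves only by the tool jog_arm, never from a script. Its argument "moves" is a list that holds one entry, the list of rows, each a list of 6 numbers: the shift along the world's x, y, z in mm, then the turn, a rotation vector about the world's x, y, z in degrees. In form: [[[dx, dy, dz, wx, wy, wz], ...]]. A call has 1 to 5 rows; each row shifts and turns the pose as measured when the row begins; what a row does not reach is not made up. A row lasts 1/10 s, in which the tool goes at most 50 mm and 8.59 degrees, less where a joint would pass 70% of its speed; a pose out of reach is approached as far as the arm can. A call is refused whole if a number of a shift passes 50 or a number of a turn 8.59, either way. A call with a gripper value outside its range is refused whole. "gripper" is the opening, from -1 (shut) to 1 (fully open), set as the call begins (left out, the last holds). The fingers move at their own pace and stop on an object; "squeeze" is the grip in N (left out, the last holds). Time passes only in rows, so rows that do not move let the fingers close. It gives the time, the measured TCP pose, the force and the opening at its end, in the units of the state.
- manip.read_state(): the state, without advancing time (a new reading comes with each control period).
- manip.camera(name): name is "scene" or "side" or "wrist"; returns (picture, depth): 384x512x3 uint8, blue, green, red; 384x512 float32, mm along the optical axis (not along the pixel's ray), 0 where there is no reading.
- manip.camera_params(name): a dict with "fx", "fy", "cx", "cy" (pixels), "dist" ([k1, k2, p1, p2, k3] as OpenCV has them; the pictures are not rectified), "rvec" (rotation vector, rad) and "tvec" (3), from world to camera coordinates, as OpenCV has them. Camera axes: x right, y down, z forward; pixel columns grow to the right and rows downward; lengths in mm; the calibration is good to about 2 mm. A picture is of the moment at which its call begins: read the wrist's pose just before it. camera_params takes no time and is no camera call; for the wrist camera it gives the pose at the moment of the call.
- manip.sign_off(): hands the job in, once; it reports no verdict.
The state is a dict: "clock": time; "joints": joint angles; "qd": joint speeds; "effort": joint torques, N m; "eef_pos": TCP position; "eef_rot": TCP orientation; "wrist_force": force on the tool from outside, world axes, zero at the start; "moment": the same for the moment, N m; "finger_gap": finger opening in mm.
Only numpy, scipy, OpenCV 4.12 (cv2) and the standard library are available. Lean on these libraries where they do the work, as an engineer would, in place of code of your own. Each camera call takes 0.05 s, during which the arm holds its last target. There are 200 camera calls.

## Task

Make the small screen press ready for the first print of a new run: slide the wooden blank along the press bed, keeping it down on the bed, under the raised screen until it lies flat and fully home against all three low register stops, and turn the run counter's knob back to its zero stop. The underside of the screen is wet, so let nothing touch the screen, and leave the ink jars beside the press where they are.

Things in the scene. Friction and masses are not known exactly. Their poses are not given: they have to be found in the camera images.
- press: Fixed press: grey-topped base board on feet, 220 x 640 mm, bed surface 30 mm above the table. Origin on the table under the bed, which spans y -330 to +310, x -115 to +105 mm of its frame. +y runs along the bed from the open loading end (robot's right) to the screen hinge and counter (robot's left); +x points away from the robot. Turned by up to 0.12 rad.
- register (a point): Point on the bed surface (press x 0, y 20 mm; axes as the press) where the centre of the blank's underside lies when home. Three fixed brass stops, tabs 18 x 18 mm, 10 mm tall: two ahead of the blank's leading end, faces at y = +75 mm from here, centred at x = -19 and +19; one beside its far long edge, face at x = +31, spanning y = +33 to +51 mm. The near side is open.
- blank: Loose blank board of pale wood with a drilled hole near each end, 62 mm wide (its x) x 150 mm long (its y) x 16 mm thick, about 0.12 kg; it lies flat on the loading end of the bed, its long side roughly along the bed. Origin: centre of the underside.
- screen (a joint): Opening angle of the raised screen, rad: 0 = down flat, 0.50 to 0.62 at the start. Balance springs and friction hold it; it is not to be touched or moved.
- screen_hinge (a point): Middle of the screen's hinge axis, which lies along press x (press y 165 mm, 61.5 mm above the table); axes as the press. The screen, an aluminium frame 228 mm wide of 25 mm square tube with see-through mesh flush with its underside, runs 280 mm from here towards the loading end, rising at the screen angle. Its faces lie 12.5 mm below and above the plane through this axis.
- screen_edge (a point): Middle of the lower edge of the screen's raised free end, 185 to 214 mm above the table. When the blank is home, its trailing end lies 15 to 32 mm inside this edge, under the screen, so a hand standing upright there would hit the frame: lean it back towards the loading end.
- counter_knob (a joint): Reading of the run counter in rad: 0 = hard zero stop, growing as the knob turns clockwise seen from above; about 0.7 to 1.3 at the start, so it must be turned anticlockwise. Light friction (0.05 N m), it stays where it is left.
- knob_grip (a point): Grip point on the axis of the counter's knob (press x 0, y 255 mm), 95 mm above the table; axes turn with the knob. The knob is a black bar 58 mm long (its x), 12 mm wide, 24 mm tall, from 14 mm below this point to 10 mm above, over a flat dial; white pointer line towards its -x end. At zero the bar lies along press x, pointer towards the robot. Nothing stands above it.
- ink_jar_madder: Bystander: closed ink jar with a red lid, 68 mm across, 63 mm tall, just beyond the left end of the press. Origin: centre of its underside.
- ink_jar_black: Bystander: closed ink jar with a black lid, 74 mm across, 85 mm tall, beyond the left end of the press. Origin: centre of its underside.

How it is judged:
By the outcome, as a careful person would: the job done as asked, in the order asked, and still so for the second after the job is handed in, with the robot touching nothing.
It also fails if it takes over 58 s, if anything falls off the work surface, if the arm or the gripper's body presses on something with over 40 N, if the wrist force passes 120 N, or if a joint passes its speed limit or range.

## Working session

There is one attempt and no reset: what is moved stays moved. The work goes in short steps, Python scripts to look and compute and a tool call to move; the robot and the scene stay as the last step left them, time stands still between calls to the robot, and variables do not carry over. Pictures are saved under pics/ and viewed, about 8 in all and at most 12, crops included, and the job is handed in when it is done.

Besides the shell and the picture viewer there is one more tool, called after "Emit:" as a command line: name --argument value ..., lists and objects as JSON in quotes. jog_arm: Moves the arm, as the interface text tells. Its arguments: {"type":"object","properties":{"moves":{"type":"array","items":{"type":"array","items":{"type":"array","items":{"type":"number"}}}},"gripper":{"type":"number"},"squeeze":{"type":"number"}},"required":["moves"]}

```bash
mkdir -p pics; ls
cat > h.py <<'E'
from cell import manip
import numpy as np, cv2
def snap(n,f):
    P=manip.camera_params(n); im,d=manip.camera(n); cv2.imwrite(f'pics/{f}.png',im); np.savez(f'pics/{f}.npz',im=im,d=d,**{k:np.array(v) for k,v in P.items()}); return im,d,P
def load(f): 
    z=np.load(f'pics/{f}.npz'); return z['im'],z['d'],z
def ray(P,uv):
    K=np.array([[P['fx'],0,P['cx']],[0,P['fy'],P['cy']],[0,0,1]],float)
    n=cv2.undistortPoints(np.array(uv,float).reshape(-1,1,2),K,np.array(P['dist'],float)).reshape(-1,2)
    R=cv2.Rodrigues(np.array(P['rvec'],float))[0]; c=-R.T@np.array(P['tvec'],float).ravel()
    return c,np.c_[n,np.ones(len(n))]@R
def onz(P,uv,z):
    c,d=ray(P,uv); return c+d*((z-c[2])/d[:,2])[:,None]
def dep(P,uv,d):
    c,r=ray(P,uv); return c+r*np.array([d[int(v),int(u)] for u,v in uv])[:,None]
def proj(P,X):
    K=np.array([[P['fx'],0,P['cx']],[0,P['fy'],P['cy']],[0,0,1]],float)
    return cv2.projectPoints(np.array(X,float).reshape(-1,3),np.array(P['rvec'],float),np.array(P['tvec'],float),K,np.array(P['dist'],float))[0].reshape(-1,2)
E
python3 - <<'E'
from h import *
a=snap('scene','s0')[0];b=snap('side','d0')[0];snap('wrist','w0')
cv2.imwrite('pics/a0.png',cv2.resize(np.vstack([a,b]),None,fx=.78,fy=.78))
print(manip.read_state())
E
```

```text
pics
{'clock': 0.15, 'joints': array([-1.24762202e+00,  3.00321746e-01,  1.52142488e+00,  1.34565482e-05,
        1.32071903e+00, -6.65888182e-02]), 'qd': array([-0.00087502, -0.00056497, -0.0015685 ,  0.00011643,  0.00030925,
       -0.00039852]), 'effort': array([-8.57941268e-05, -5.31957114e+01, -3.52822387e+01,  7.07937428e-02,
        2.35653785e-02, -7.49969013e-05]), 'eef_pos': array([ 208.9307559 , -508.57269978,  224.03433547]), 'eef_rot': array([3.06007365, 1.56992323, 1.87903711]), 'wrist_force': array([-0.24667146,  1.04852467,  0.17811258]), 'moment': array([-0.01064164,  0.0105594 , -0.02250318]), 'finger_gap': 94.36738144620459}
```

View pics/a0.png

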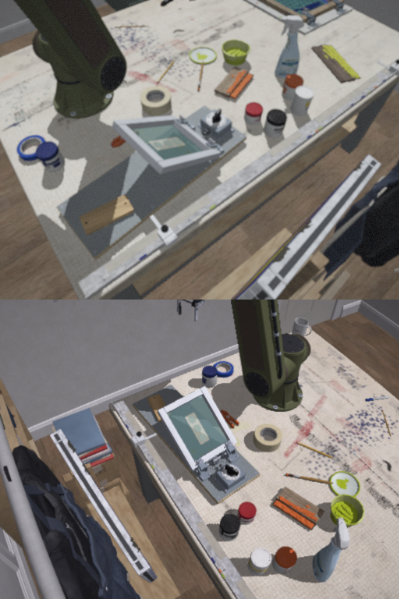

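The combined view shows the press, with the blank at about (105,213) in the scene half, the screen at (170,145) and the knob at (215,118). I'll enlarge the useful parts.

Run:
```python
from h import *
a=load('s0')[0];w=load('w0')[0]
c=cv2.resize(a[115:315,70:340],(800,592),interpolation=cv2.INTER_CUBIC)
cv2.imwrite('pics/a1.png',c);
```

```text
(no output)
```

View pics/a1.png

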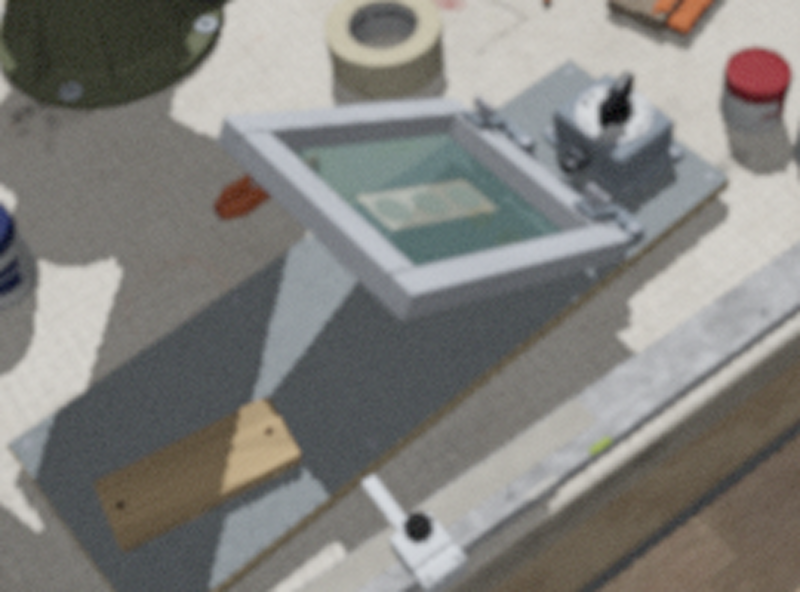

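View pics/w0.png

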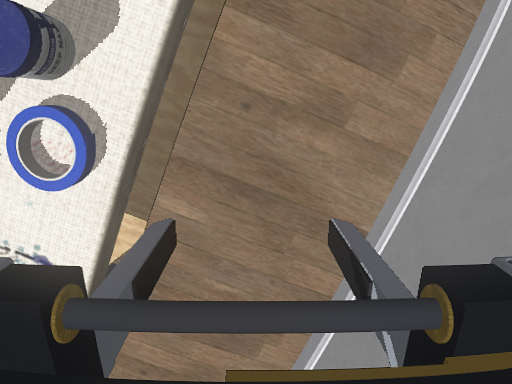

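The scene crop shows these points, in crop pixels:
- Bed corners: (10,447), (572,65) and (725,180).
- Blank top corners: (95,485), (265,400), (300,458) and (125,550).
- Knob: about (617,100).

The wrist view shows only the table edge.

Run:
```python
from h import *
np.set_printoptions(precision=1,suppress=True)
im,d,P=load('s0')
f=lambda L:[(70+u/2.963,115+v/2.96) for u,v in L]
bed=f([(10,447),(572,65),(725,182)]);bl=f([(95,485),(265,400),(300,458),(125,550)]);kn=f([(617,100)])
B=onz(P,bed,30);print(B)
yax=B[1]-B[0];print('len',np.linalg.norm(yax),'wid',np.linalg.norm(B[2]-B[1]),'ang',np.arctan2(-yax[0],yax[1]),np.arctan2(*(B[2]-B[1])[1::-1]))
X=onz(P,bl,46);print(X,np.linalg.norm(np.diff(X,axis=0),axis=1));print(X.mean(0))
print('knob',onz(P,kn,105),dep(P,kn,d), dep(P,f([(410,300),(235,130)]),d))
th=np.arctan2(-yax[0],yax[1]);R=np.array([[np.cos(th),-np.sin(th)],[np.sin(th),np.cos(th)]])
for i,l in enumerate([(-115,-330),(-115,310),(105,310)]): print('origin',B[i][:2]-R@l)
print('blank y axis ang',[np.arctan2(-v[0],v[1]) for v in (X[1]-X[0],X[2]-X[3])])
print(ray(P,kn)[0])
```

```text
[[ 439.8 -287.9   30. ]
 [ 384.2  339.5   30. ]
 [ 592.   355.8   30. ]]
len 629.8473271201424 wid 208.39534409259176 ang 0.08829005670075403 0.07840423337288815
[[ 522.7 -246.2   46. ]
 [ 538.5 -103.    46. ]
 [ 600.1 -107.4   46. ]
 [ 585.1 -251.5   46. ]] [144.   61.7 144.9]
[ 561.6 -177.    46. ]
knob [[501.3 295.1 105. ]] [[498.2 298.  100.5]] [[632.6  -7.7 214.4]
 [425.4 -26.9 219. ]]
origin [525.2  50.9]
origin [526.1  40.8]
origin [514.7  37.7]
blank y axis ang [np.float64(-0.1102133438187364), np.float64(-0.10374932124163251)]
[1041.2 -213.7  886.1]
```

```bash
cat >> h.py <<'E'
from scipy.spatial.transform import Rotation as Ro
np.set_printoptions(precision=2,suppress=True)
def st():
    s=manip.read_state(); return s['eef_pos'],Ro.from_euler('xyz',s['eef_rot']),s
def target(a,th,sgn):
    "lean a, press yaw th; rows to matrix: tool x forward/down, z = sgn*press x"
    y=np.array([-np.sin(th),np.cos(th),0]);x=np.array([np.cos(th),np.sin(th),0])
    tx=np.sin(a)*y-np.cos(a)*np.array([0,0,1]); tz=sgn*x; return Ro.from_matrix(np.c_[tx,np.cross(tz,tx),tz])
E
python3 - <<'E'
from h import *
p,R,s=st();print(p,R.as_matrix())
P=manip.camera_params('wrist');c,r=ray(P,[(256,192)]);print('cam in tool',R.inv().apply(c-p),R.inv().apply(r[0]))
for sg in (1,-1):
  for a in (0,42):
    print(sg,a,(target(np.radians(a),-.107,sg)*R.inv()).as_rotvec(degrees=True))
E
```

```text
[ 208.93 -508.57  224.03] [[-0.    0.93  0.38]
 [ 0.    0.38 -0.92]
 [-1.    0.   -0.  ]]
cam in tool [-160.67   77.6    -0.24] [ 0.96 -0.27  0.01]
1 0 [-0.03 -0.04 61.54]
1 42 [ 35.16 -26.46  58.63]
-1 0 [  -0.05    0.04 -118.46]
-1 42 [  30.07   40.14 -112.23]
```

Emit:
jog_arm --moves '[[[33, 26, 8, 0, 0, 6.2], [33, 26, 8, 0, 0, 6.2], [33, 26, 8, 0, 0, 6.2], [33, 26, 8, 0, 0, 6.2], [33, 26, 8, 0, 0, 6.2]]]'

```text
clock: 0.65
eef_pos: [374.8, -375.4, 262.8]
eef_rot: [3.113, 1.565, 2.483]
wrist_force: [0.2, 0.4, -0.1]
finger_gap: 94.2
```

Emit:
jog_arm --moves '[[[33, 26, 8, 0, 0, 6.2], [33, 26, 8, 0, 0, 6.2], [33, 26, 8, 0, 0, 6.2], [33, 26, 8, 0, 0, 6.2], [33, 26, 8, 0, 0, 6.2]]]'

```text
clock: 1.15
eef_pos: [545.5, -238.3, 303.9]
eef_rot: [3.072, 1.564, 3.006]
wrist_force: [0.2, -0.4, 0.5]
finger_gap: 94.1
```

Run:
```python
from h import *
im,d,P=load('s0')
f=lambda L:[(70+u/2.963,115+v/2.96) for u,v in L]
print('clamp',dep(P,f([(418,523),(380,490),(440,560),(500,500),(320,560)]),d))
snap('wrist','w1');p,R,s=st();print(p,s['joints'],s['clock'])
```

```text
clamp [[ 706.87  -67.75   60.84]
 [ 643.64  -66.47    7.97]
 [ 730.9   -67.02   35.31]
 [ 707.73    5.25    3.55]
 [ 660.01 -134.86   -1.87]]
[ 549.24 -234.51  304.72] [-0.46  0.37  1.25 -0.    1.53 -0.41] 1.2
```

View pics/w1.png

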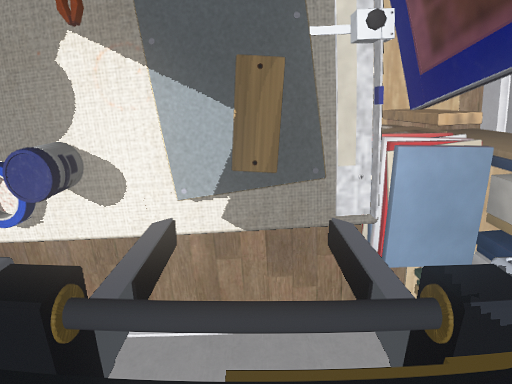

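The blank's top corners are at about (236,55), (285,57), (277,172) and (233,170). The bed's loading end runs (180,200) to (325,177), and its side edges run up the picture. I'll measure it with colour masks.

Run:
```python
from h import *
im,d,P=load('w1')
h=cv2.cvtColor(im,cv2.COLOR_BGR2HSV)
m=((h[...,0]>8)&(h[...,0]<26)&(h[...,1]>85)&(h[...,2]>60)).astype('uint8'); m[:40]=0;m[190:]=0;m[:,:215]=0;m[:,300:]=0
m=cv2.morphologyEx(m,cv2.MORPH_CLOSE,np.ones((5,5)))
c=max(cv2.findContours(m,0,2)[0],key=cv2.contourArea)
q=cv2.boxPoints(cv2.minAreaRect(c));print(q)
ap=cv2.approxPolyDP(c,6,True).reshape(-1,2);print(ap.tolist())
X=onz(P,ap,46);print(X)
if len(ap)==4:
  print(np.linalg.norm(X-np.roll(X,1,0),axis=1),X.mean(0))
  e=np.roll(X,-1,0)-X;print([np.arctan2(-v[0],v[1]) for v in e])
# bed
B=onz(P,[(151,70),(176,180),(309,40),(323,160),(190,198),(300,182)],30);print(B)
print([np.arctan2(-(B[i]-B[i+1])[0],(B[i]-B[i+1])[1]) for i in (0,2)])
```

```text
[[231.31 169.88]
 [236.32  54.58]
 [284.36  56.67]
 [279.35 171.97]]
[[237, 55], [233, 169], [276, 171], [284, 58]]
[[ 534.72 -100.35   46.  ]
 [ 518.13 -245.62   46.  ]
 [ 576.25 -252.15   46.  ]
 [ 593.35 -107.79   46.  ]]
[ 59.1  146.22  58.49 145.37] [ 555.61 -176.48   46.  ]
[np.float64(3.027837933733039), np.float64(-1.6826753340549678), np.float64(-0.11791460671454186), np.float64(1.4445987926140416)]
[[ 418.7  -107.86   30.  ]
 [ 433.96 -259.45   30.  ]
 [ 628.27  -85.3    30.  ]
 [ 643.76 -244.05   30.  ]
 [ 450.95 -287.49   30.  ]
 [ 610.6  -273.79   30.  ]]
[np.float64(0.10029601585673857), np.float64(0.09723540634361093)]
```

Run:
```python
from h import *
p,R,s=st()
print((target(np.radians(55),-.116,1)*R.inv()).as_rotvec(degrees=True))
```

```text
[54.72 -4.93 -3.38]
```

Emit:
jog_arm --moves '[[[0, -5, -15, 7.8, -0.7, -0.5], [0, -5, -15, 7.8, -0.7, -0.5], [0, -5, -15, 7.8, -0.7, -0.5], [0, -5, -15, 7.8, -0.7, -0.5]]]'

```text
clock: 1.6
eef_pos: [553.4, -249.3, 247.3]
eef_rot: [1.537, 1.009, 1.46]
wrist_force: [-0.1, -0.7, 0.3]
finger_gap: 94.6
```

Emit:
jog_arm --moves '[[[0, 0, -25, 7.8, -0.7, -0.5], [0, 0, -25, 7.8, -0.7, -0.5], [0, 0, -25, 7.8, -0.7, -0.5]]]'

```text
clock: 1.9
eef_pos: [553.6, -251.5, 172.1]
eef_rot: [1.548, 0.584, 1.437]
wrist_force: [0.9, -0.6, 0.3]
finger_gap: 94.3
```

Run:
```python
from h import *
p,R,s=st()
print(p,s['joints'],s['wrist_force'],(target(np.radians(55),-.116,1)*R.inv()).as_rotvec(degrees=True))
```

```text
[ 553.58 -251.46  172.13] [-0.77  0.79  1.18  0.76  1.82 -0.72] [ 0.85 -0.61  0.27] [-1.37  1.26  0.3 ]
```

Emit:
jog_arm --moves '[[[-2, 2, -30, -1.4, 1.2, 0.3], [-2, 1, -30, 0, 0, 0], [-1, 1, -30, 0, 0, 0], [0, 0, -10, 0, 0, 0], [0, 0, 0, 0, 0, 0]]]'

```text
clock: 2.4
eef_pos: [545.0, -247.8, 60.4]
eef_rot: [1.585, 0.598, 1.458]
wrist_force: [0.6, 0.6, 0.3]
finger_gap: 94.1
```

Run:
```python
from h import *
p,R,s=st();print(p,s['wrist_force'],(target(np.radians(55),-.116,1)*R.inv()).as_rotvec(degrees=True))
snap('wrist','w2')
```

```text
[ 545.02 -247.84   60.43] [0.64 0.59 0.29] [-0.78 -0.58  0.3 ]
```

View pics/w2.png

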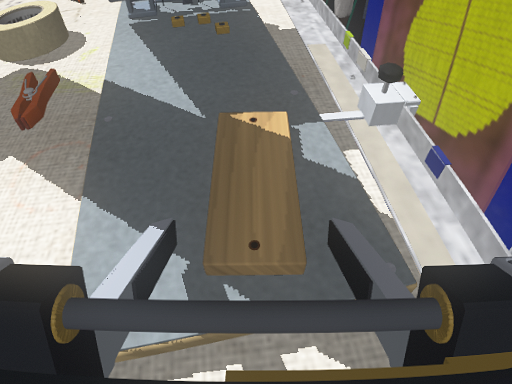

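The picture shows the blank between the open fingers, with its trailing end at row ~265. Looking under the screen, the three brass stops are at (178,20), (204,17) and (222,27).

Run:
```python
from h import *
im,d,P=load('w2')
c=im[5:40,120:260];cv2.imwrite('pics/c2.png',cv2.resize(c,(800,200),interpolation=cv2.INTER_CUBIC))
print('blank',onz(P,[(205,264),(305,264),(289,112),(219,112)],46))
h=cv2.cvtColor(im,cv2.COLOR_BGR2HSV)
m=((h[...,0]>10)&(h[...,0]<30)&(h[...,1]>90)).astype('uint8');m[45:]=0;m[:,:140]=0;m[:,250:]=0
n,l,s,cc=cv2.connectedComponentsWithStats(m)
for i in range(1,n):
  if s[i,4]>15: print(s[i],onz(P,[cc[i]],37), dep(P,[cc[i]],d))
B=onz(P,[(122,20),(84,190),(306,0),(385,180)],30);print(B,[np.arctan2(-(B[i]-B[i+1])[0],(B[i]-B[i+1])[1]) for i in (0,2)])
print('tips px',proj(P,[[545,-247.8,60.4]]))
```

```text
blank [[ 517.75 -247.41   46.  ]
 [ 576.08 -254.96   46.  ]
 [ 596.13 -108.19   46.  ]
 [ 534.03  -99.52   46.  ]]
[197  13  13  11 106] [[522.98 147.12  37.  ]] [[523.11 142.5   38.7 ]]
[171  16  14  11 109] [[485.48 143.59  37.  ]] [[485.79 140.69  38.07]]
[215  22  15  12 131] [[547.45 107.72  37.  ]] [[547.35 103.78  38.58]]
[[ 395.68  188.9    30.  ]
 [ 421.36 -163.36   30.  ]
 [ 695.04  222.73   30.  ]
 [ 659.94 -184.61   30.  ]] [np.float64(0.07277636818160141), np.float64(-0.08595981648519836)]
tips px [[250.62 247.17]]
```

View pics/c2.png

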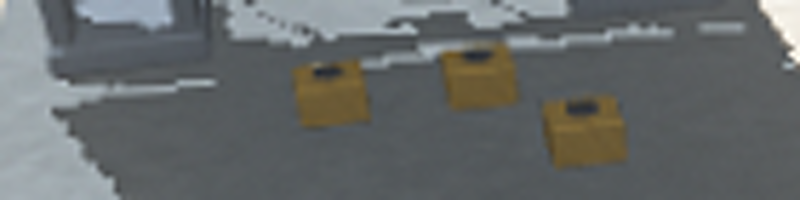

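Emit:
jog_arm --moves '[[[2, 0, -4, 0, 0, 0], [0, 0, -4, 0, 0, 0], [0, 0, 0, 0, 0, 0]]]'

```text
clock: 2.75
eef_pos: [548.7, -248.9, 56.4]
eef_rot: [1.578, 0.602, 1.454]
wrist_force: [-0.2, 0.4, 0.9]
finger_gap: 93.6
```

Emit:
jog_arm --moves '[[[0, 0, 0, 0, 0, 0], [0, 0, 0, 0, 0, 0], [0, 0, 0, 0, 0, 0], [0, 0, 0, 0, 0, 0], [0, 0, 0, 0, 0, 0]]]' --gripper -1 --squeeze 20

```text
clock: 3.25
eef_pos: [549.2, -249.3, 58.0]
eef_rot: [1.576, 0.604, 1.453]
wrist_force: [-0.8, 0.7, 0.2]
finger_gap: 61.2
```

Emit:
jog_arm --moves '[[[0, 0, 0, 0, 0, 0], [0, 0, -4, 0, 0, 0], [0, 0, -2, 0, 0, 0]]]' --gripper 0.6

```text
clock: 3.55
eef_pos: [549.2, -249.3, 51.8]
eef_rot: [1.575, 0.604, 1.453]
wrist_force: [-0.3, -0.1, 0.3]
finger_gap: 75.0
```

Emit:
jog_arm --moves '[[[0, 0, 0, 0, 0, 0], [0, 0, 0, 0, 0, 0], [0, 0, 0, 0, 0, 0], [0, 0, 0, 0, 0, 0]]]' --gripper -1

```text
clock: 3.95
eef_pos: [549.1, -249.2, 51.2]
eef_rot: [1.576, 0.603, 1.453]
wrist_force: [0.9, -0.1, -0.3]
finger_gap: 61.9
```

Emit:
jog_arm --moves '[[[-3, 18, 0, 0, 0, 1.5], [-3, 20, 0, 0, 0, 1.5], [-3, 20, 0, 0, 0, 1.5], [-3, 20, 0, 0, 0, 1.5], [-3, 20, 0, 0, 0, 1.5]]]'

```text
clock: 4.45
eef_pos: [533.4, -150.9, 51.4]
eef_rot: [1.574, 0.606, 1.583]
wrist_force: [1.0, 0.4, -0.0]
finger_gap: 61.7
```

Run:
```python
from h import *
p,R,s=st();print(p,s['joints'],s['wrist_force'],(target(np.radians(55),.088,1)*R.inv()).as_rotvec(degrees=True))
```

```text
[ 533.4  -150.85   51.37] [-0.65  0.84  1.39  0.71  1.61 -0.9 ] [ 1.03  0.41 -0.03] [-0.3  -0.17  4.46]
```

Now at y −151, heading for (515, −45).

Emit:
jog_arm --moves '[[[-3, 20, 0, -0.3, 0, 1.5], [-3, 20, 0, 0, 0, 1.5], [-4, 20, 0, 0, 0, 1.5], [-4, 20, 0, 0, 0, 0], [-2, 10, 0, 0, 0, 0]]]'

```text
clock: 4.95
eef_pos: [516.6, -55.5, 51.7]
eef_rot: [1.573, 0.612, 1.667]
wrist_force: [1.5, -0.5, -0.3]
finger_gap: 61.9
```

Run:
```python
from h import *
im,d,P=snap('wrist','w3');a,da,Pa=snap('side','d3');b=snap('scene','s3')[0]
cv2.imwrite('pics/a3.png',np.hstack([cv2.resize(im,(440,330)),cv2.resize(a[90:260,180:380],(350,330))]))
p,R,s=st();print(p,s['joints'],s['wrist_force'],(target(np.radians(55),.088,1)*R.inv()).as_rotvec(degrees=True))
```

```text
[517.   -56.94  51.83] [-0.52  0.76  1.55  0.74  1.53 -0.92] [-0.03 -0.48 -0.57] [ 0.07 -0.09 -0.37]
```

View pics/a3.png

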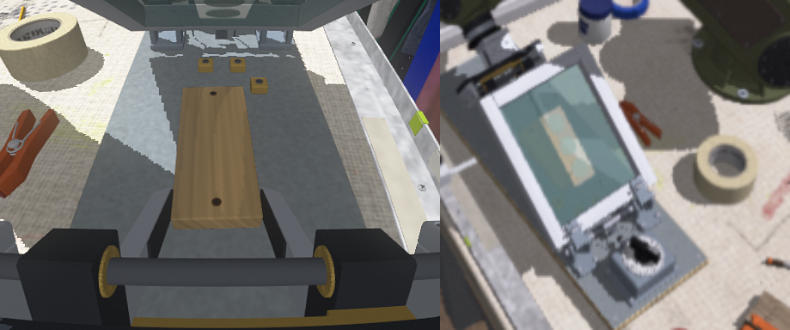

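The wrist view now shows the screen's frame along the top, the blank held straight, and stops at about (205,63), (236,63) and (259,85) in composite pixels. I'll measure the gaps.

Run:
```python
from h import *
im,d,P=load('w3')
h=cv2.cvtColor(im,cv2.COLOR_BGR2HSV)
m=((h[...,0]>10)&(h[...,0]<30)&(h[...,1]>90)).astype('uint8');m[115:]=0;m[:,:210]=0;m[:,330:]=0
m2=m.copy();n,l,s,cc=cv2.connectedComponentsWithStats(m)
for i in range(1,n):
  if 30<s[i,4]<1000: 
    x,y,w,hh=s[i,:4];print(s[i],'base-front corners',onz(P,[(x,y+hh-1),(x+w-1,y+hh-1)],30)[:, :2].ravel())
k=512/440
b=np.array([(182,88),(242,87),(260,219),(174,219)])*k
X=onz(P,b,46);print('blank',X,np.arctan2(-(X[0]-X[3])[0],(X[0]-X[3])[1]),np.arctan2(-(X[1]-X[2])[0],(X[1]-X[2])[1]))
cv2.imwrite('pics/c3.png',cv2.resize(im[55:275,170:330],(576,600*0+590),interpolation=cv2.INTER_CUBIC))
c,_=ray(P,[(0,0)]);print('cam',c)
# screen lower edge from scene depth
a,da,Pa=load('s0');uv=[(70+u/2.963,115+v/2.96) for u,v in [(405,316),(225,145),(405,300),(228,130)]];print(dep(Pa,uv,da))
```

```text
[231  68  17  16 239] base-front corners [477.03 143.32 493.43 144.73]
[268  68  18  16 244] base-front corners [514.93 146.71 532.34 148.43]
[291  90  21  19 329] base-front corners [538.96 105.82 557.7  107.73]
[213 101  72  14 894] base-front corners [467.76  90.09 532.66  95.96]
blank [[469.04  85.39  46.  ]
 [529.48  92.55  46.  ]
 [546.27 -54.65  46.  ]
 [489.55 -59.93  46.  ]] 0.14020514944973625 0.113561551057067
cam [ 525.89 -141.6   206.97]
[[633.84 -13.97 201.83]
 [420.1  -36.3  203.67]
 [631.01 -10.58 215.14]
 [416.57 -29.52 213.13]]
```

View pics/c3.png

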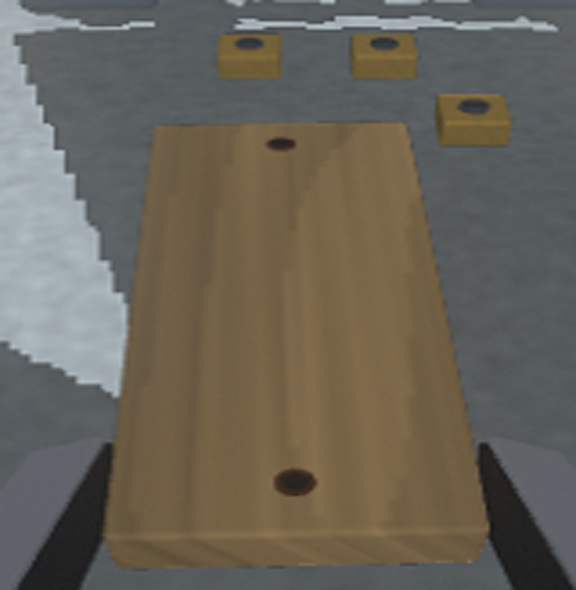

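Emit:
jog_arm --moves '[[[-1, 12, 0, 0, 0, -0.6], [-1, 12, 0, 0, 0, -0.6], [-1, 10, 0, 0, 0, 0], [-1, 7, 0, 0, 0, 0], [0, 0, 0, 0, 0, 0]]]'

```text
clock: 5.6
eef_pos: [513.1, -14.3, 51.8]
eef_rot: [1.572, 0.612, 1.641]
wrist_force: [-0.1, 0.2, 0.0]
finger_gap: 62.0
```

Emit:
jog_arm --moves '[[[0, 4, 0, 0, 0, 0], [0, 4, 0, 0, 0, 0], [0, 3, 0, 0, 0, 0]]]'

```text
clock: 5.9
eef_pos: [513.5, -4.9, 51.7]
eef_rot: [1.571, 0.617, 1.639]
wrist_force: [-8.6, -30.9, 7.0]
finger_gap: 62.0
```

Emit:
jog_arm --moves '[[[0, -1, 0, 0, 0, 0], [0, 0, 0, 0, 0, 0]]]'

```text
clock: 6.1
eef_pos: [513.7, -6.4, 51.8]
eef_rot: [1.57, 0.617, 1.638]
wrist_force: [0.3, -0.4, 0.0]
finger_gap: 61.8
```

Run:
```python
from h import *
im,d,P=snap('wrist','w4');p,R,s=st();print(p,s['wrist_force'],s['moment'],(target(np.radians(55),.092,1)*R.inv()).as_rotvec(degrees=True))
cv2.imwrite('pics/c4.png',cv2.resize(im[60:280,160:340],(720,590),interpolation=cv2.INTER_CUBIC))
```

```text
[513.66  -6.3   51.79] [-0.16 -0.71 -0.45] [-0.43 -0.12  0.05] [0.37 0.05 1.37]
```

View pics/c4.png

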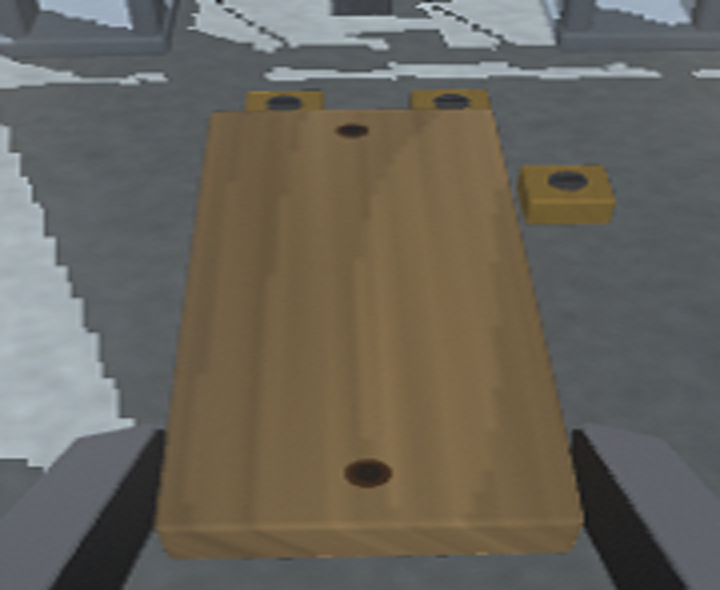

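The blank's leading end is at the front stops, and the side stop is still a few mm off to its right, at about (520,195) in the crop. Next I'll creep in +x.

Emit:
jog_arm --moves '[[[2, 0, 0, 0, 0, 0], [2, 0, 0, 0, 0, 0], [0, 0, 0, 0, 0, 0]]]'

```text
clock: 6.45
eef_pos: [517.7, -5.9, 51.7]
eef_rot: [1.571, 0.617, 1.64]
wrist_force: [-1.7, -2.0, 1.3]
finger_gap: 61.8
```

Emit:
jog_arm --moves '[[[2, 0, 0, 0, 0, 0], [0, 0, 0, 0, 0, 0]]]'

```text
clock: 6.65
eef_pos: [518.3, -5.8, 51.6]
eef_rot: [1.575, 0.616, 1.646]
wrist_force: [-1.6, -2.5, 1.4]
finger_gap: 61.6
```

Emit:
jog_arm --moves '[[[2, 0, 0, 0, 0, 0], [0, 0, 0, 0, 0, 0]]]'

```text
clock: 6.85
eef_pos: [518.9, -5.8, 51.6]
eef_rot: [1.578, 0.615, 1.651]
wrist_force: [-1.4, -1.6, 1.4]
finger_gap: 61.8
```

Emit:
jog_arm --moves '[[[0, 2, 0, 0, 0, 0], [0, 2, 0, 0, 0, 0]]]' --squeeze 8

```text
clock: 7.05
eef_pos: [518.8, -2.9, 51.6]
eef_rot: [1.578, 0.616, 1.651]
wrist_force: [-5.9, -11.6, 3.7]
finger_gap: 62.3
```

Run:
```python
from h import *
im,d,P=snap('wrist','w5');p,R,s=st();print(p,s['wrist_force'],s['moment'])
def line(m_pts): 
    vx,vy,x,y=cv2.fitLine(np.array(m_pts,np.float32),cv2.DIST_HUBER,0,.01,.01).ravel();return lambda t:(x+(t-x)*vx/vx, y+(t-x)*vy/vx) 
h=cv2.cvtColor(im,cv2.COLOR_BGR2HSV)
print(h[150,240],h[96,196+0],[h[r,230].tolist() for r in range(90,110,2)])
# rows of brass/wood boundary on columns of blank: gradient in grey
g=cv2.GaussianBlur(cv2.cvtColor(im,cv2.COLOR_BGR2GRAY),(3,3),0).astype(int)
H=h.astype(int)
for u in range(210,300,6): print(u,[H[r,u].tolist() for r in range(96,108,1)][::2])
```

```text
[518.77  -2.72  51.57] [-5.01 -9.35  2.97] [-1.06  0.56  1.26]
[ 19 105 117] [105  21  96] [[98, 21, 180], [99, 18, 98], [103, 24, 96], [20, 138, 122], [20, 115, 106], [20, 52, 73], [20, 110, 100], [18, 93, 113], [18, 95, 113], [18, 96, 112]]
210 [[103, 19, 96], [95, 16, 95], [107, 19, 94], [101, 21, 97], [107, 19, 96], [102, 14, 89]]
216 [[105, 27, 95], [30, 12, 86], [27, 28, 92], [20, 40, 96], [18, 94, 109], [18, 95, 110]]
222 [[20, 137, 119], [21, 110, 102], [90, 4, 61], [19, 86, 83], [18, 93, 107], [18, 96, 109]]
228 [[21, 145, 120], [112, 41, 69], [135, 10, 51], [20, 22, 69], [18, 96, 109], [18, 94, 108]]
234 [[21, 140, 118], [20, 131, 117], [21, 131, 117], [20, 106, 99], [18, 95, 110], [17, 98, 115]]
240 [[90, 14, 94], [105, 16, 97], [103, 19, 93], [19, 53, 105], [18, 99, 124], [18, 95, 123]]
246 [[102, 14, 91], [99, 19, 96], [101, 21, 99], [18, 81, 110], [18, 96, 119], [19, 98, 117]]
252 [[90, 16, 97], [100, 16, 96], [98, 21, 98], [18, 99, 116], [17, 96, 117], [18, 97, 116]]
258 [[22, 72, 96], [23, 67, 92], [20, 61, 84], [18, 98, 120], [17, 95, 115], [18, 95, 115]]
264 [[20, 135, 119], [20, 83, 92], [17, 26, 69], [17, 95, 116], [18, 92, 108], [17, 92, 105]]
270 [[20, 135, 123], [108, 22, 59], [105, 23, 67], [18, 100, 122], [17, 97, 124], [18, 97, 124]]
276 [[20, 136, 118], [20, 132, 118], [21, 133, 113], [17, 94, 128], [18, 95, 126], [18, 97, 126]]
282 [[99, 19, 96], [99, 19, 95], [100, 24, 95], [96, 13, 96], [18, 82, 115], [18, 103, 129]]
288 [[101, 21, 95], [95, 16, 97], [103, 18, 99], [99, 19, 95], [103, 18, 100], [103, 18, 100]]
294 [[101, 21, 95], [99, 19, 95], [101, 21, 99], [99, 18, 97], [102, 13, 96], [95, 16, 93]]
```

Emit:
jog_arm --moves '[[[0, -2, 0, 0, 0, 0], [0, 0, 0, 0, 0, 0], [0, 0, 0, 0, 0, 0], [0, 0, 0, 0, 0, 0]]]' --gripper 1

```text
clock: 7.5
eef_pos: [519.6, -4.4, 51.7]
eef_rot: [1.577, 0.617, 1.649]
wrist_force: [-0.5, -0.3, 0.2]
finger_gap: 90.7
```

Emit:
jog_arm --moves '[[[1, -15, 0, 0, 0, 0], [1, -15, 1, 0, 0, 0], [1, -15, 2, 0, 0, 0], [0, 0, 0, 0, 0, 0]]]'

```text
clock: 7.9
eef_pos: [523.0, -53.8, 55.0]
eef_rot: [1.576, 0.617, 1.648]
wrist_force: [0.1, -0.2, 0.1]
finger_gap: 94.0
```

Run:
```python
from h import *
im,d,P=snap('wrist','w6');p,R,s=st();print(p,s['wrist_force'],(target(np.radians(55),.092,1)*R.inv()).as_rotvec(degrees=True))
cv2.imwrite('pics/c6.png',cv2.resize(im[30:230,165:335],(680,600),interpolation=cv2.INTER_CUBIC))
```

```text
[522.76 -52.95  54.81] [-0.39  0.97  0.18] [ 0.34 -0.24  0.98]
```

View pics/c6.png

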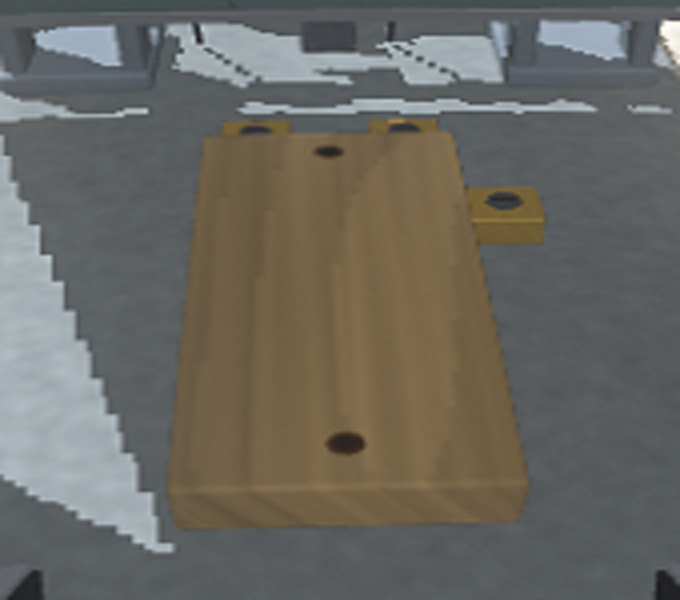

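The blank now touches or nearly touches all three stops; its trailing top edge runs (168,487) to (527,485) in the crop. I'll compute its yaw and the trailing end's mid-point before a squaring push.

Run:
```python
from h import *
im,d,P=load('w6')
f=lambda L:[(165+u/4,30+v/3) for u,v in L]
T=onz(P,f([(168,487),(527,485),(456,136),(204,138)]),46);b=onz(P,f([(180,527),(519,521)]),30)
print(T,b); an=lambda v:np.arctan2(v[1],v[0]); print(an(T[1]-T[0]),an(T[2]-T[3]),an(b[1]-b[0]),[np.arctan2(-v[0],v[1]) for v in (T[2]-T[1],T[3]-T[0])])
# hinge feet line / bed far line for press yaw
S=onz(P,f([(222,124),(437,121)]),40);print('stops',S,an(S[1]-S[0]))
print(onz(P,f([(0,85),(150,85),(515,82),(655,77)]),30))
```

```text
[[490.17  -9.71  46.  ]
 [550.4   -4.91  46.  ]
 [536.   140.48  46.  ]
 [474.61 135.3   46.  ]] [[490.37  -9.07  30.  ]
 [550.7   -3.04  30.  ]]
0.0795410524532992 0.08427130513604753 0.099612278836951 [np.float64(0.09873335092416537), np.float64(0.10686225316563876)]
stops [[475.86 154.55  40.  ]
 [531.14 160.08  40.  ]] 0.0997216915918807
[[403.41 197.96  30.  ]
 [447.66 199.47  30.  ]
 [552.98 208.5   30.  ]
 [594.16 216.32  30.  ]]
```

Emit:
jog_arm --moves '[[[0, 0, 0, 0, 0, 0], [0, 0, 0, 0, 0, 0], [0, 0, 0, 0, 0, 0], [0, 0, 0, 0, 0, 0], [0, 0, 0, 0, 0, 0]]]' --gripper -1

```text
clock: 8.45
eef_pos: [522.4, -52.0, 54.6]
eef_rot: [1.577, 0.616, 1.65]
wrist_force: [0.3, -0.5, -0.7]
finger_gap: 57.4
```

Emit:
jog_arm --moves '[[[0, 0, 0, 0, 0, 0], [0, 0, 0, 0, 0, 0], [0, 0, 0, 0, 0, 0], [0, 0, 0, 0, 0, 0], [0, 0, 0, 0, 0, 0]]]'

```text
clock: 8.95
eef_pos: [522.4, -51.6, 54.7]
eef_rot: [1.577, 0.616, 1.651]
wrist_force: [0.1, 0.2, 0.4]
finger_gap: 17.1
```

Emit:
jog_arm --moves '[[[0, 10, 0, 0, 0, 0.5], [0, 8, 0, 0, 0, 0.5], [0, 0, 0, 0, 0, 0]]]'

```text
clock: 9.25
eef_pos: [522.3, -32.0, 54.6]
eef_rot: [1.578, 0.616, 1.67]
wrist_force: [0.5, 0.0, 0.4]
finger_gap: 0.4
```

Emit:
jog_arm --moves '[[[0, 2, 0, 0, 0, 0], [0, 2, 0, 0, 0, 0], [0, 2, 0, 0, 0, 0]]]'

```text
clock: 9.55
eef_pos: [522.4, -25.2, 54.7]
eef_rot: [1.577, 0.616, 1.67]
wrist_force: [-0.5, -1.8, -0.2]
finger_gap: 0.5
```

Emit:
jog_arm --moves '[[[0, 1, 0, 0, 0, 0], [0, 1, 0, 0, 0, 0]]]'

```text
clock: 9.75
eef_pos: [522.5, -24.4, 54.5]
eef_rot: [1.577, 0.619, 1.669]
wrist_force: [-2.4, -12.0, 1.6]
finger_gap: 0.4
```

Emit:
jog_arm --moves '[[[0, 1, 0, 0, 0, 0], [0, 1.5, 0, 0, 0, 0]]]'

```text
clock: 9.95
eef_pos: [522.7, -24.2, 54.5]
eef_rot: [1.576, 0.622, 1.667]
wrist_force: [-2.5, -15.1, 4.1]
finger_gap: 0.3
```

Emit:
jog_arm --moves '[[[0, -3, 0, 0, 0, 0], [0, -15, 0, 0, 0, 0], [0, -20, 5, 0, 0, 0], [0, -10, 0, 0, 0, 0], [0, 0, 0, 0, 0, 0]]]'

```text
clock: 10.45
eef_pos: [522.5, -76.2, 59.6]
eef_rot: [1.576, 0.622, 1.666]
wrist_force: [-0.3, 0.8, -1.4]
finger_gap: 0.4
```

Run:
```python
from h import *
im,d,P=snap('wrist','w7');p,R,s=st();print(p,s['wrist_force'])
cv2.imwrite('pics/c7.png',cv2.resize(im[40:190,170:330],(800,600),interpolation=cv2.INTER_CUBIC))
```

```text
[522.47 -75.65  59.59] [ 0.66  0.09 -0.23]
```

View pics/c7.png

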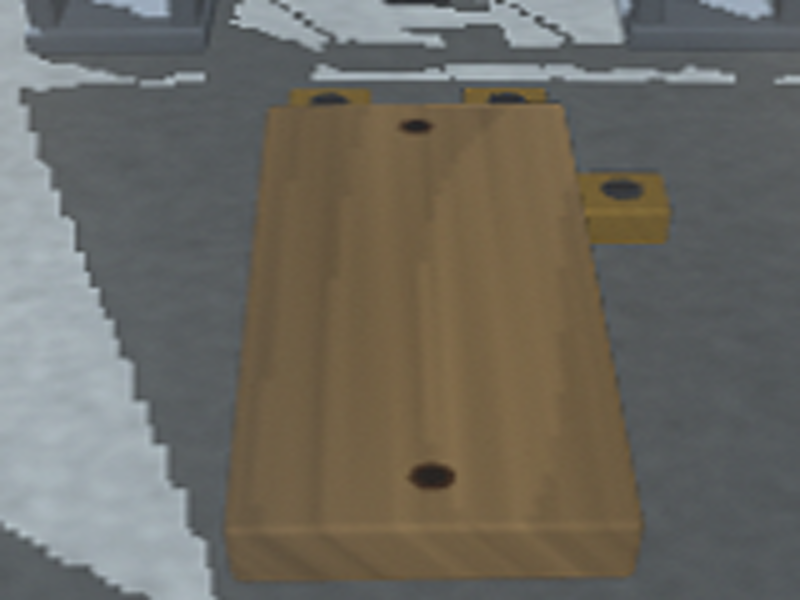

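Run:
```python
from h import *
im,d,P=load('w7')
f=lambda L:[(170+u/5,40+v/4) for u,v in L]
an=lambda v:np.arctan2(v[1],v[0])
T=onz(P,f([(227,527),(641,525),(563,105),(270,108)]),46)
S=onz(P,f([(290,90),(547,88)]),40);s2=onz(P,f([(592,243),(667,242)]),30)
print(T,T.mean(0),an(T[1]-T[0]),an(T[2]-T[3]),[np.arctan2(-v[0],v[1]) for v in (T[2]-T[1],T[3]-T[0])]);print(S,an(S[1]-S[0]),s2)
th=.092;x=np.array([np.cos(th),np.sin(th)]);y=np.array([-x[1],x[0]])
reg=S.mean(0)[:2]-93*y;reg2=s2[1,:2]-49*x-33*y;print(reg,reg2,[(v[:2]-reg)@np.c_[x,y] for v in T])
# knob from scene (dark) in latest view
p,R,s=st();print(p,(target(0,.092,1)*R.inv()).as_rotvec(degrees=True))
im,d,P=load('s0');h=cv2.cvtColor(im,cv2.COLOR_BGR2HSV)
m=(h[...,2]<60).astype('uint8');m[:135]=0;m[165:]=0;m[:,:262]=0;m[:,295:]=0
ys,xs=np.nonzero(m);print(len(xs),xs.mean(),ys.mean(),onz(P,[(xs.mean(),ys.mean())],98))
```

```text
[[490.47  -9.98  46.  ]
 [550.56  -4.19  46.  ]
 [535.19 142.1   46.  ]
 [474.86 135.48  46.  ]] [512.77  65.85  46.  ] 0.09604894384496851 0.10928983471675797 [np.float64(0.10470194330821922), np.float64(0.10690777697206935)]
[[475.78 155.7   40.  ]
 [531.6  161.5   40.  ]] 0.10366666262334435 [[543.02 104.71  30.  ]
 [557.91 106.57  30.  ]]
[512.23  65.99] [512.15  69.21] [array([-28.65, -73.66]), array([ 31.72, -73.41]), array([29.85, 73.67]), array([-30.83,  72.62])]
[522.47 -75.65  59.59] [-54.09  -5.24   0.06]
78 277.3974358974359 151.32051282051282 [[502.23 291.84  98.  ]]
```

Blank and stops agree in yaw (about 0.104 for both), and the blank centre is within about 1 mm of home. Next I'll retreat, stand the tool upright and go over to the knob well above the screen.

Emit:
jog_arm --moves '[[[0, -20, 35, 0, 0, 0], [0, -25, 40, 0, 0, 0], [0, -15, 45, -7.7, -0.7, 0], [0, 0, 48, -7.7, -0.7, 0], [0, 0, 48, -7.7, -0.7, 0]]]'

```text
clock: 11.0
eef_pos: [518.5, -135.2, 272.9]
eef_rot: [1.61, 1.025, 1.687]
wrist_force: [0.6, -0.3, -0.6]
finger_gap: 0.3
```

Emit:
jog_arm --moves '[[[0, 0, 40, -7.7, -0.7, 0], [0, 0, 20, -7.7, -0.7, 0], [0, 10, 10, -7.7, -0.7, 0], [0, 20, 0, -7.7, -0.7, 0], [0, 40, 0, 0, 0, 0]]]' --gripper 1

```text
clock: 11.5
eef_pos: [518.8, -63.4, 355.9]
eef_rot: [-1.304, 1.543, -1.229]
wrist_force: [0.8, 1.1, -0.4]
finger_gap: 37.0
```

Emit:
jog_arm --moves '[[[-3, 48, 0, 0, 0, 0], [-4, 48, 0, 0, 0, 0], [-4, 48, 0, 0, 0, 0], [-4, 48, 0, 0, 0, 0], [-4, 48, 0, 0, 0, 0]]]'

```text
clock: 12.0
eef_pos: [496.0, 186.3, 355.3]
eef_rot: [-1.286, 1.544, -1.208]
wrist_force: [0.3, -0.8, 0.1]
finger_gap: 77.3
```

Emit:
jog_arm --moves '[[[-4, 48, 0, 0, 0, 0], [-4, 40, 0, 0, 0, 0], [-3, 25, -20, 0, 0, 0], [0, 0, -30, 0, 0, 0], [0, 0, 0, 0, 0, 0]]]'

```text
clock: 12.5
eef_pos: [479.1, 311.5, 301.8]
eef_rot: [-1.387, 1.546, -1.297]
wrist_force: [0.4, 1.2, -0.3]
finger_gap: 93.8
```

Run:
```python
from h import *
im,d,P=snap('wrist','w8');p,R,s=st();print(p,s['joints'],s['finger_gap'],R.as_matrix(),s['clock'])
np.savez('pics/pose8.npz',p=p,R=R.as_matrix())
```

```text
[479.69 311.6  304.36] [ 0.52  0.31  1.33 -0.02  1.51  0.43] 94.13488034099898 [[ 0.01 -0.09  1.  ]
 [-0.02  1.    0.09]
 [-1.   -0.02  0.01]] 12.55
```

View pics/w8.png

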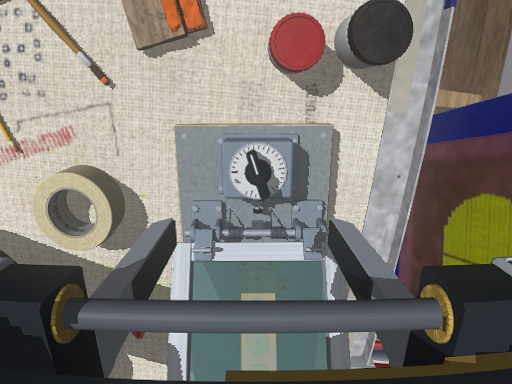

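The wrist picture (my twelfth and last view) shows the knob at (259,172). Its white pointer is up-left at about (251,154) and the other end is at (267,197), roughly 70° clockwise of zero. The jars are at (298,42) and (378,32). I'll measure the knob with a mask.

Run:
```python
from h import *
im,d,P=load('w8');h=cv2.cvtColor(im,cv2.COLOR_BGR2HSV)
m=(h[...,2]<70).astype('uint8');m[:146]=0;m[200:]=0;m[:,:238]=0;m[:,282:]=0
n,l,s,cc=cv2.connectedComponentsWithStats(m)
i=1+np.argmax(s[1:,4]);print(s[1:],cc[1:])
c=(l==i).astype('uint8');c=max(cv2.findContours(c,0,2)[0],key=cv2.contourArea)
r=cv2.minAreaRect(c);print(r);q=cv2.boxPoints(r)
Q=onz(P,q,105);print(Q,Q.mean(0));e=[Q[1]-Q[0],Q[2]-Q[1]];print([(np.linalg.norm(v),np.degrees(np.arctan2(v[1],v[0]))) for v in e])
for k in range(140,205,3): print(k,''.join('#' if v<70 else ('o' if v>190 else '.') for v in h[k,235:285,2]))
D=[d[int(v),int(u)] for u,v in q*.6+.4*np.array(r[0])];print(dep(P,q*.6+.4*np.array(r[0]),d))
E2=onz(P,[(176,130),(332,130)],30)
print('bed corners hinge end',onz(P,[(176,125),(333,125)],30))
```

```text
[[245 150  26  50 683]
 [277 186   1   1   1]] [[258.68 174.54]
 [277.   186.  ]]
((257.5, 174.5), (49.0, 25.0), 90.0)
[[470.99 331.68 105.  ]
 [499.38 334.23 105.  ]
 [505.62 275.67 105.  ]
 [475.92 273.04 105.  ]] [487.98 303.65 105.  ]
[(np.float64(28.503428484470508), np.float64(5.1321321044241826)), (np.float64(58.890786596390605), np.float64(-83.91902538127931))]
140 ..................................................
143 ..................................................
146 ...........oo.oooo.oooo..oooo.ooooo...............
149 .........oooo.oo....oooooooo.oooo..ooooo..........
152 ...o.oooo....########....oooooo..ooo...oooo.......
155 .ooooo.oooo.###.o.####.......ooooooooooo...ooo....
158 o...ooooooo..##.oo.####..........ooooooooooo......
161 oooooooooooo..##.oo.###########.....oooooooooooo..
164 oooooooooooo.####.oo.#############..ooooooooo...oo
167 oooooooooo.#######.oo.#############...ooooooooo...
170 o..oooooo..########.oo.#############...ooooooooooo
173 ooooooooo.##########.oo.############...ooooooo....
176 oooooooooo.#########################....oooooooooo
179 ..ooooooooo.######################..........ooooo.
182 ......oooooooo.#################...............o..
185 ooooooooooooooooooo..###########............oo....
188 ..oooooooooooooooooooo.##########.................
191 .....oooooo..ooo..ooooo.##########................
194 ............ooo..ooo..oo.#########................
197 .................ooo.oooo.########................
200 .......................######.....................
203 ..................................................
[[477.67 320.86 104.97]
 [496.68 316.87  76.81]
 [498.36 287.58 105.99]
 [481.5  277.27  76.82]]
bed corners hinge end [[374.64 344.94  30.  ]
 [587.07 364.07  30.  ]]
```

Run:
```python
from h import *
im,d,P=load('w8')
X=onz(P,[(251.5,155),(264.5,197),(251.5,156),(257.7,174),(258,176)],105);print(X)
v=X[0]-X[1];w=X[2]-X[3];print(np.degrees([np.arctan2(v[1],v[0]),np.arctan2(w[1],w[0])]))
p,R,s=st();print(p,np.degrees(np.arctan2(*R.as_matrix()[1::-1,2])),R.as_rotvec(), (target(0,np.radians(17),1)*R.inv()).as_rotvec(degrees=True))
```

```text
[[478.89 326.59 105.  ]
 [498.83 277.59 105.  ]
 [478.99 325.43 105.  ]
 [488.09 304.92 105.  ]
 [488.66 302.56 105.  ]]
[112.14 113.91]
[479.69 311.6  304.36] 5.176948967042218 [-0.09  1.56  0.05] [ 1.2   0.66 11.83]
```

Emit:
jog_arm --moves '[[[3, -3, -40, 0.6, 0.3, 6], [3, -3, -45, 0.6, 0.3, 6], [3, -3, -45, 0, 0, 6], [0, 0, -40, 0, 0, 0], [0, 0, 0, 0, 0, 0]]]' --gripper 1 --squeeze 20

```text
clock: 13.05
eef_pos: [491.4, 301.9, 139.5]
eef_rot: [0.352, 1.556, 0.767]
wrist_force: [0.2, 0.2, 0.4]
finger_gap: 94.2
```

Run:
```python
from h import *
p,R,s=st();print(p,s['wrist_force'],np.degrees(np.arctan2(*R.as_matrix()[1::-1,2])),(target(0,np.radians(23),1)*R.inv()).as_rotvec(degrees=True))
im,d,P=snap('wrist','w9');h=cv2.cvtColor(im,cv2.COLOR_BGR2HSV)
u0,v0=proj(P,[[488.5,302.5,105]])[0];print(u0,v0)
m=(h[...,2]<70).astype('uint8')
for k in range(int(v0)-60,min(384,int(v0)+60),5): print(k,''.join('#' if v<60 else ('o' if v>190 else '.') for v in h[k,int(u0)-60:int(u0)+60:2,2]))
```

```text
[491.39 301.93 139.47] [0.22 0.24 0.43] 23.807424891353644 [-0.6   0.63 -0.81]
246.2400351922531 221.09322232062686
161 ...........................o................................
166 ........................ooooo.ooooooo.......................
171 ..................oo.oooo.ooo.o.o.ooo..oooo.................
176 ...............o..ooooooo..#######.oooooo.oooo..............
181 ............o.oooooooooooo...###.##..ooooooo.ooo............
186 ...........ooooooooooooooo#.#.o.#.#...ooooooooo..o..........
191 ..........oo..ooooooooooo.#...o.####.....ooooooooooo........
196 ........o....ooooooooo.#..#.#.o.#.#####....oooooooooo.......
201 ........oooooooooooo.#....#.#.o.#########..oooooo...........
206 ........ooooooooooo.#....####.o.##########.ooooooooooo......
211 ........o...ooooooo.#..######.o.##########..ooooooooo.......
216 ........o.....ooooo.#######.#.o.##########.oooo.....o.......
221 .........ooooooooooo.#########...########..ooooooooo........
226 ..........oooooooooooo.################.....ooooooo.........
231 ...........oooooooooooooo.#########..........oo..o..........
236 .................ooo..oooo.########...........oo............
241 .................oo.oooooo.########.......ooo...............
246 ....................oo.ooo.########...#.....................
251 ..................#..#.....########.........................
256 .....................#.##.#########.........................
261 .................##...#.....................................
266 ..................####.......#..............................
271 ............................#...............................
276 ............................................................
```

Run:
```python
from h import *
im,d,P=load('w9');X=onz(P,[(247,176),(247.5,258),(246,186),(246.3,216),(245,257)],105);print(X,X[:2].mean(0));v=X[0]-X[1];print(np.degrees(np.arctan2(v[1],v[0])),np.linalg.norm(v))
```

```text
[[476.75 330.74 105.  ]
 [500.07 278.03 105.  ]
 [478.79 324.45 105.  ]
 [487.11 305.8  105.  ]
 [498.19 278.05 105.  ]] [488.41 304.39 105.  ]
113.86450530987062 57.63097586602065
```

Emit:
jog_arm --moves '[[[-2, 1, -20, -0.6, 0.6, 0], [-1, 1, -13, 0, 0, 0], [0, 0, -3, 0, 0, 0], [0, 0, 0, 0, 0, 0]]]'

```text
clock: 13.5
eef_pos: [492.8, 306.4, 112.8]
eef_rot: [0.051, 1.556, 0.465]
wrist_force: [-0.2, -0.9, -1.0]
finger_gap: 93.9
```

Emit:
jog_arm --moves '[[[0, 0, 0, 0, 0, 0], [0, 0, 0, 0, 0, 0], [0, 0, 0, 0, 0, 0], [0, 0, 0, 0, 0, 0], [0, 0, 0, 0, 0, 0]]]' --gripper -0.5

```text
clock: 14.0
eef_pos: [493.6, 306.9, 115.3]
eef_rot: [0.059, 1.552, 0.473]
wrist_force: [-0.4, 0.7, -0.2]
finger_gap: 57.3
```

Emit:
jog_arm --moves '[[[0, 0, 0, 0, 0, 0], [0, 0, 0, 0, 0, 0], [0, 0, 0, 0, 0, 0], [0, 0, 0, 0, 0, 0], [0, 0, 0, 0, 0, 0]]]'

```text
clock: 14.5
eef_pos: [492.5, 306.4, 115.2]
eef_rot: [0.065, 1.556, 0.479]
wrist_force: [-8.1, -4.0, 5.4]
finger_gap: 23.9
```

Emit:
jog_arm --moves '[[[-4, -2, 0, 0, 0, 0], [0, 0, 0, 0, 0, 0], [0, 0, 0, 0, 0, 0]]]'

```text
clock: 14.8
eef_pos: [488.1, 304.3, 115.1]
eef_rot: [0.062, 1.556, 0.476]
wrist_force: [0.1, 0.3, -0.1]
finger_gap: 23.4
```

Emit:
jog_arm --moves '[[[0, 0, -7, 0, 0, 0], [0, 0, -6, 0, 0, 0], [0, 0, 0, 0, 0, 0]]]'

```text
clock: 15.1
eef_pos: [488.8, 304.7, 104.4]
eef_rot: [0.064, 1.553, 0.478]
wrist_force: [-7.4, -4.1, 15.2]
finger_gap: 23.5
```

A fingertip met something at about z 85, probably the round hub below the bar. I'll raise 5 mm and grip the upper part of the bar.

Emit:
jog_arm --moves '[[[0, 0, 5, 0, 0, 0], [0, 0, 0, 0, 0, 0]]]'

```text
clock: 15.3
eef_pos: [488.9, 304.6, 109.2]
eef_rot: [0.06, 1.553, 0.475]
wrist_force: [-0.3, 1.0, 1.3]
finger_gap: 23.7
```

Emit:
jog_arm --moves '[[[0, 0, 0, 0, 0, 0], [0, 0, 0, 0, 0, 0], [0, 0, 0, 0, 0, 0], [0, 0, 0, 0, 0, 0]]]' --gripper -1

```text
clock: 15.7
eef_pos: [487.0, 303.8, 108.4]
eef_rot: [0.073, 1.56, 0.487]
wrist_force: [-0.4, -0.5, 3.2]
finger_gap: 11.7
```

Run:
```python
from h import *
p,R,s=st();print(p,s['wrist_force'],s['moment'],s['finger_gap'],np.degrees(np.arctan2(*R.as_matrix()[1::-1,2])),R.as_matrix()[:,0])
```

```text
[486.98 303.83 108.36] [-0.39 -0.52  3.17] [-0.07 -0.09 -0.08] 11.652436319743334 23.730734133975478 [ 0.01  0.01 -1.  ]
```

Emit:
jog_arm --moves '[[[0, 0, 0, 0, 0, 7], [0, 0, 0, 0, 0, 7], [0, 0, 0, 0, 0, 7], [0, 0, 0, 0, 0, 7], [0, 0, 0, 0, 0, 7]]]'

```text
clock: 16.2
eef_pos: [485.5, 302.4, 108.3]
eef_rot: [0.34, 1.566, 1.386]
wrist_force: [-2.9, -4.5, 7.3]
finger_gap: 11.9
```

Emit:
jog_arm --moves '[[[0, 0, 0, 0, 0, 7], [0, 0, 0, 0, 0, 7], [0, 0, 0, 0, 0, 7], [0, 0, 0, 0, 0, 5], [0, 0, 0, 0, 0, 3]]]'

```text
clock: 16.7
eef_pos: [485.0, 300.6, 108.4]
eef_rot: [1.322, 1.567, 2.897]
wrist_force: [-2.2, -2.1, 6.8]
finger_gap: 11.9
```

Run:
```python
from h import *
p,R,s=st();print(p,s['wrist_force'],s['moment'],s['finger_gap'],np.degrees(np.arctan2(*R.as_matrix()[1::-1,2])),R.as_matrix()[:,0])
```

```text
[485.01 300.59 108.37] [-2.17 -2.12  6.75] [-0.22  0.21 -0.05] 11.913000455112346 90.25829563313184 [-0.  0. -1.]
```

Emit:
jog_arm --moves '[[[0, 0, 0, 0, 0, 3], [0, 0, 0, 0, 0, 2]]]'

```text
clock: 16.9
eef_pos: [485.0, 300.2, 108.4]
eef_rot: [1.473, 1.567, 3.14]
wrist_force: [-2.0, -1.9, 5.2]
finger_gap: 11.6
```

Run:
```python
from h import *
p,R,s=st();print(p,s['wrist_force'],s['moment'],s['finger_gap'],np.degrees(np.arctan2(*R.as_matrix()[1::-1,2])),R.as_matrix()[:,0])
```

```text
[485.02 300.25 108.36] [-1.97 -1.87  5.2 ] [-0.23  0.21 -0.09] 11.624809710875489 95.50514448997717 [-0.  0. -1.]
```

Emit:
jog_arm --moves '[[[0, 0, 0, 0, 0, 2], [0, 0, 0, 0, 0, 2]]]'

```text
clock: 17.1
eef_pos: [485.0, 300.2, 108.3]
eef_rot: [1.448, 1.567, -3.096]
wrist_force: [-2.0, -1.2, 4.5]
finger_gap: 12.2
```

Run:
```python
from h import *
p,R,s=st();print(p,s['wrist_force'],s['moment'],s['finger_gap'],np.degrees(np.arctan2(*R.as_matrix()[1::-1,2])),R.as_matrix()[:,0])
```

```text
[484.99 300.17 108.35] [-2.04 -1.19  4.49] [-0.08  0.26 -0.45] 12.234314632135893 99.63025015166411 [-0. -0. -1.]
```

Emit:
jog_arm --moves '[[[0, 0, 0, 0, 0, 2]]]' --squeeze 30

```text
clock: 17.2
eef_pos: [485.0, 300.2, 108.4]
eef_rot: [1.396, 1.566, -3.113]
wrist_force: [-2.0, -1.0, 5.8]
finger_gap: 12.5
```

Run:
```python
from h import *
p,R,s=st();print(p,s['wrist_force'],s['moment'],s['finger_gap'],np.degrees(np.arctan2(*R.as_matrix()[1::-1,2])),R.as_matrix()[:,0])
```

```text
[485.01 300.15 108.36] [-2.   -1.04  5.8 ] [-0.12  0.31 -0.72] 12.45984802089387 101.66257833450061 [-0. -0. -1.]
```

The torque rises and the gap widens, so the knob is at its zero stop. Open and lift.

Emit:
jog_arm --moves '[[[0, 0, 0, 0, 0, 0], [0, 0, 0, 0, 0, 0], [0, 0, 0, 0, 0, 0], [0, 0, 0, 0, 0, 0]]]' --gripper 0

```text
clock: 17.6
eef_pos: [484.8, 300.0, 107.1]
eef_rot: [1.502, 1.565, -3.009]
wrist_force: [-0.2, 0.6, 0.1]
finger_gap: 40.9
```

Emit:
jog_arm --moves '[[[0, 0, 20, 0, 0, 0], [0, 0, 40, 0, 0, -8], [0, 0, 45, 0, 0, -8], [0, 0, 45, 0, 0, -8], [0, 0, 45, 0, 0, -8]]]'

```text
clock: 18.1
eef_pos: [481.2, 298.2, 301.2]
eef_rot: [1.885, 1.551, 3.08]
wrist_force: [0.2, 0.4, -0.2]
finger_gap: 46.9
```

Run:
```python
from h import *
im,d,P=snap('wrist','w10');p,R,s=st();print(p,s['wrist_force'],s['clock'])
h=cv2.cvtColor(im,cv2.COLOR_BGR2HSV)
u0,v0=proj(P,[[488,302,105]])[0];print(u0,v0)
for k in range(int(v0)-36,min(384,int(v0)+36),3): print(k,''.join('#' if v<60 else ('o' if v>190 else '.') for v in h[k,int(u0)-40:int(u0)+40,2]))
```

```text
[482.47 298.93 309.58] [-0.13 -0.08  8.08] 18.15
257.23474709074736 178.41603271007693
142 ......................................................................o.oooooooo
145 .......................................ooo...............................ooooooo
148 ...............................ooooooo.oooo.ooooo.o.o....................o.ooooo
151 .........................o...oooo.oooo.ooo..oooo.oooooooo...................oooo
154 .....................oooooo........ooooooooooooooooo.ooooooo.................ooo
157 ..................oooo.oo..###....#.oooooooooooooo.oooo...ooooo................o
160 ................ooooo...o.##.oo.....#.ooooooooooooooooooooo...ooo...............
163 ...............oooooo.oo...###.o.....##..#.....oooooooooooooooo...o.............
166 ..............oooooooooo.....##.oo.....#........#..ooooooooooooooooo............
169 .............oooooooooo......####.oo.#...#..........oooooooooo....oo............
172 ............oooooooooo......######..o..#....#.......#.ooooooooooooooo...........
175 ............oooooooooooo....########.oo......#......#.ooooooooooooooo.....
[... 326 characters left out ...]
..ooo...............
190 .................ooooooooooooo............#........#.ooo..ooooo.................
193 ##..................o.ooooo.ooo...........##........#.ooooo.....................
196 .......................oo.oooo..............##.......#.oo.......................
199 ..............................ooooo...........#####.............................
202 ................................................................................
205 ................................................................................
208 ................................................................................
211 ................................................................................
```

Run:
```python
from h import *
im,d,P=load('w10');X=onz(P,[(246.7,160),(254.7,175)],105);v=X[0]-X[1]
print('pointer deg',np.degrees(np.arctan2(v[1],v[0])),'zero expected',180+np.degrees(.1))
h=cv2.cvtColor(im,cv2.COLOR_BGR2HSV);m=(h[...,2]<118)&(h[...,1]<60);m[:156]=0;m[201:]=0;m[:,:243]=0;m[:,271:]=0
c=np.argwhere(m)[:,::-1];print(cv2.minAreaRect(c.astype(np.int32)))
Y=onz(P,[(248,160),(266,196.5)],105);w=Y[0]-Y[1];print('bar',np.degrees(np.arctan2(w[1],w[0]))%360,np.linalg.norm(w))
```

```text
pointer deg -173.87840038810745 zero expected 185.72957795130824
((256.5, 178.0), (44.0, 27.0), 90.0)
bar 184.35754791299007 48.404664755198006
```

Emit:
jog_arm --moves '[[[0, 0, 20, 0, 0, -8], [0, -40, 20, 0, 0, -8], [0, -48, 0, 0, 0, -8], [0, -48, 0, 0, 0, -8], [0, -48, 0, 0, 0, -8]]]'

```text
clock: 18.65
eef_pos: [481.5, 113.9, 352.4]
eef_rot: [1.005, 1.559, 1.483]
wrist_force: [1.2, 0.5, 0.7]
finger_gap: 46.9
```

The pointer reads 186.1° against an expected 185.7°, so the knob is at zero. For a final look under the screen, I'll go back to the loading side and lean.

Emit:
jog_arm --moves '[[[5, -48, 0, 0, 0, 0], [5, -48, 0, 0, 0, 0], [5, -48, 0, 0, 0, 0], [5, -48, 0, 0, 0, 0], [5, -48, 0, 0, 0, 0]]]'

```text
clock: 19.15
eef_pos: [504.7, -135.2, 352.1]
eef_rot: [0.831, 1.558, 1.306]
wrist_force: [1.8, 0.8, -1.0]
finger_gap: 46.7
```

Emit:
jog_arm --moves '[[[5, -10, -20, 7.7, 0.7, 0], [5, 0, -20, 7.7, 0.7, 0], [0, 0, -20, 7.7, 0.7, 0], [0, 0, -30, 7.7, 0.7, 0], [0, 0, -30, 7.7, 0.7, 0]]]'

```text
clock: 19.65
eef_pos: [516.2, -151.1, 233.1]
eef_rot: [1.162, 0.869, 1.631]
wrist_force: [1.1, 0.2, 0.2]
finger_gap: 47.1
```

Emit:
jog_arm --moves '[[[0, 0, -35, 7.7, 0.7, 0], [0, 0, -35, 7.7, 0.7, 0], [0, 0, -35, 0, 0, 0], [0, 0, -20, 0, 0, 0], [0, 0, 0, 0, 0, 0]]]'

```text
clock: 20.15
eef_pos: [513.5, -151.8, 96.3]
eef_rot: [1.18, 0.576, 1.635]
wrist_force: [-0.5, 0.7, 0.5]
finger_gap: 46.8
```

Run:
```python
from h import *
im,d,P=snap('wrist','w11');p,R,s=st();print(p,R.as_matrix()[:,0],s['wrist_force'],s['clock'])
h=cv2.cvtColor(im,cv2.COLOR_BGR2HSV)
m=((h[...,0]>13)&(h[...,0]<24)&(h[...,1]>70)&(h[...,2]>60)).astype('uint8');m[:40]=0;m[260:]=0;m[:,:160]=0;m[:,340:]=0
th=.1;x=np.array([np.cos(th),np.sin(th)]);y=np.array([-x[1],x[0]]);reg=np.array([512.3,66])
q=proj(P,[np.r_[reg+a*x+b*y,46] for a,b in [(-31,-75),(31,-75),(31,75),(-31,75)]]);print('expected corners',q)
n,l,s,cc=cv2.connectedComponentsWithStats(m);
for i in np.argsort(-s[1:,4])[:4]+1: print(s[i])
i=1+np.argmax(s[1:,4]);c=max(cv2.findContours((l==i).astype('uint8'),0,2)[0],key=cv2.contourArea);print(cv2.approxPolyDP(c,4,True).reshape(-1,2).tolist())
# screen and jars before/after in fixed views
for n in('scene','side'):
  a=load({'scene':'s0','side':'d0'}[n])[0];b,_,_=snap(n,'f'+n);g=cv2.absdiff(cv2.GaussianBlur(a,(5,5),0),cv2.GaussianBlur(b,(5,5),0)).max(2);print(n,[(g[r0:r1,c0:c1]>40).mean().round(3) for r0,r1,c0,c1 in ([(150,215,145,285),(125,170,310,370)] if n=='scene' else [(115,210,205,305),(255,310,275,330)])])
```

```text
[ 513.92 -152.     97.77] [-0.05  0.84 -0.55] [-0.34  0.4   0.19] 20.2
expected corners [[249.53 144.42]
 [307.42 166.71]
 [313.01  91.08]
 [269.95  73.09]]
[ 247   72   76  103 4714]
[178 105   2   2   2]
[183  98   1   1   1]
[176 109   1   1   1]
[[273, 72], [247, 153], [301, 174], [307, 166], [310, 119], [319, 121], [322, 110], [311, 104], [307, 86]]
scene [np.float64(0.048), np.float64(0.0)]
side [np.float64(0.046), np.float64(0.0)]
```

```bash
python3 -c "
from cell import manip
print(manip.sign_off())"
```

```text
the job is handed in; nothing more can be done
None
```

The press is set up and the job is handed in, at about 20 s on the robot's clock. I slid the blank along the bed onto its stops first, then turned the knob to zero. The sign-off reports no verdict.

**Blank**
- I gripped it with the tool leaned 55° back, slid it under the screen, pressed it to the front and side stops, then squared it with a 15 N push on its trailing end.
- In the close-up, the blank and the stops agree in yaw (about 0.10 rad). Its centre is within about 1 mm of home, and its outline matched again after the knob was turned.
- Side-stop contact was felt and seen before the squaring push. After it I judged contact only from the picture, to about 0.5 mm.

**Knob**
- I turned it anticlockwise until the torque rose and the bar started slipping in the fingers. The pointer then read 186.1° against about 185.7° expected for zero.
- On the way down, a finger touched the knob lightly (15 N at the wrist), so I raised 5 mm and gripped higher.

**Screen and jars**
- I planned every move clear of the screen. Before-and-after pictures show no change at the jars. About 5% of the screen area changed, which I take to be the blank seen through the mesh.

**Disagreement:** the scene camera placed the home point about 8 mm further out in x than the wrist camera did. I went by the wrist camera and by contact with the stops.

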